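# Make up a polishing kit and a soldering kit from the bench stock

### The job

Make up two kits from the stock in the middle of the bench: into the blue polishing tray go the blue-capped bottle, standing in the round socket, and the grey and the cream drill chuck, one lying in each of the two cradles (either way); into the red soldering tray go the slim red-capped bottle, standing in its socket, and the yellow-green lighter, lying in its cradle. Keep the bottles upright all the time, and leave the white-capped bottle and the black ring box where they stand.

Things in the scene. Friction and masses are not known exactly. Their poses are not given: they have to be found in the camera images.
- polish_tray: Blue tray, fixed, 92 (x) by 188 (y) mm, 16 high; origin: centre of its underside. Floor at z = 4 mm; charcoal insert up to z = 16 with a round socket, 50 mm across, at x 0, y +59, and two cradles along x at x 0, y -54 and y -4: 62 long, 29 wide at the floor, 39 at the top. A clear finger channel at floor height, x -18 to +18, crosses both cradles from y -90 to +28.
- solder_tray: Red tray, fixed, 92 (x) by 136 (y) mm, 16 high; origin: centre of its underside. Floor at z = 4 mm; charcoal insert up to z = 16 with a round socket, 38 mm across, at x 0, y +37, and a cradle along x at x 0, y -27: 84 long, 32 wide at the floor, 42 at the top. A clear finger channel at floor height, x -22 to +22, crosses the cradle from y -64 to +10.
- blue_bottle: Squat bottle with a pale blue body and a blue cap, standing on the bench: body 40 mm across up to 52 mm, cap 27 mm across, 64 mm high in all, 30 g. Origin: centre of its underside, z up. Belongs in the blue tray's socket.
- red_bottle: Slim white bottle with a red cap, standing on the bench: body 28 mm across up to 73 mm, cap 20 mm across, 85 mm high in all, 30 g. Origin: centre of its underside, z up. Belongs in the red tray's socket.
- grey_chuck: Light grey drill chuck lying on its side on the bench: 52 mm along its x, 21 mm wide (y) and 21 mm high, 50 g; a thick body with a thinner neck, but it behaves as a block of that size and does not roll. Origin: centre of its underside, z up. Belongs in a cradle of the blue tray, either way round.
- cream_chuck: Cream-coloured (yellowish) drill chuck lying on the bench, else like the grey one: 52 mm along its x, 21 mm wide and high, 50 g. Origin: centre of its underside, z up. Belongs in the other cradle of the blue tray, either way round.
- lighter: Yellow-green pocket lighter with a white top, lying flat on the bench: 72 mm along its x, 23 mm wide (y), 12 mm high, 20 g. Origin: centre of its underside, z up. Belongs in the red tray's cradle, either way round.
- white_cap_bottle: Squat bottle with a white cap, standing on the bench, 40 mm across and 59 mm high. Origin: centre of its underside, z up. Not wanted: it stays where it is.
- ring_box: Small closed black ring box, 39 x 43 mm, 31 mm high. Origin: centre of its underside, z up. Not wanted: it stays where it is.

How it is judged:
At the end, for the whole second after the job is handed in: Both bottles upright on their socket floors, a chuck flat on the floor of each blue cradle, the lighter on that of the red one: within 10 mm of the place's centre (x, y), 0.15 rad of upright or level, underside under 9 mm high (bottles 10), lying ones within 0.4 rad of tray x, all at rest (x of blue_bottle in the frame of polish_tray between -0.01 and 0.01 m and y of blue_bottle in the frame of polish_tray between 0.049 and 0.069 m and z of blue_bottle in the frame of polish_tray below 0.01 m and angle between each of blue_bottle, grey_chuck, cream_chuck, red_bottle, lighter's own z axis and vertical below 0.15 rad and linear speed of each of blue_bottle, grey_chuck, cream_chuck, red_bottle, lighter below 0.03 m/s and (((x of grey_chuck in the frame of polish_tray between -0.01 and 0.01 m and y of grey_chuck in the frame of polish_tray between -0.064 and -0.044 m and z of grey_chuck in the frame of polish_tray below 0.009 m) and (x of cream_chuck in the frame of polish_tray between -0.01 and 0.01 m and y of cream_chuck in the frame of polish_tray between -0.014 and 0.006 m and z of cream_chuck in the frame of polish_tray below 0.009 m)) or ((x of grey_chuck in the frame of polish_tray between -0.01 and 0.01 m and y of grey_chuck in the frame of polish_tray between -0.014 and 0.006 m and z of grey_chuck in the frame of polish_tray below 0.009 m) and (x of cream_chuck in the frame of polish_tray between -0.01 and 0.01 m and y of cream_chuck in the frame of polish_tray between -0.064 and -0.044 m and z of cream_chuck in the frame of polish_tray below 0.009 m))) and angle between the x axis of each of grey_chuck, cream_chuck and the x axis of polish_tray, either way round below 0.4 rad and x of red_bottle in the frame of solder_tray between -0.01 and 0.01 m and y of red_bottle in the frame of solder_tray between 0.027 and 0.047 m and z of red_bottle in the frame of solder_tray below 0.01 m and x of lighter in the frame of solder_tray between -0.01 and 0.01 m and y of lighter in the frame of solder_tray between -0.037 and -0.017 m and z of lighter in the frame of solder_tray below 0.009 m and angle between the x axis of lighter and the x axis of solder_tray, either way round below 0.4 rad); the robot touches nothing.
It fails at once if the white-capped bottle is moved more than 20 mm or tipped (distance of white_cap_bottle from where it was at the start of the episode above 0.02 m or angle between white_cap_bottle's own z axis and vertical above 0.5 rad).
It fails at once if the ring box is moved more than 20 mm (distance of ring_box from where it was at the start of the episode above 0.02 m).
It fails at once if the blue-capped or the red-capped bottle is tipped more than 0.5 rad (angle between any of blue_bottle, red_bottle's own z axis and vertical above 0.5 rad).
It also fails if it takes over 141 s, if anything falls off the work surface, if the arm or the gripper's body presses on something with over 40 N, if the wrist force passes 120 N, or if a joint passes its speed limit or range.

### The arm

A 7-joint arm with a two-finger parallel gripper is mounted at the origin on a cart in front of the work surface, level with it; the furniture and walls round the work are solid. World frame = base frame: x ahead of the robot, y to its left, z up, the work surface at z = 0. Lengths are in m, angles in rad, forces in N, time in s.
With the tool pointing down it reaches from about 0.375 to 0.925 m from the base axis. Payload 3.1 kg.
Tool frame: the origin (TCP) lies on the centre line of the jaws, within the pads' length; the fingertips stand 14 mm ahead of it and the grasp point (between the pads) lies 5 mm behind it; z points along the fingers, y is the line along which they close (so a half turn about z gives the same grasp; the last joint's range is limited). The gripper opens to 85 mm and grips with 20 to 120 N. Pads are 22 mm wide; open, the fingers measure 114 mm over their backs; the gripper's body (76 mm by 85 mm) begins 54 mm behind the grasp point. The pads swing forward as they close: fully open they stand 13 mm farther back than shut.
Start: joints at [-1.322, 0.383, 0.044, 1.598, -0.018, 1.161, -0.05], TCP at [0.221, 0.611, 0.245] pointing down, gripper open.
Joint ranges: [-2.61, 2.61], [-0.41, 2.15], [-1.48, 1.57], [0, 2.5], [-1.57, 4.71], [0.05, 1.97], [-2.85, 2.85]. Speed limits (rad/s): [2.79, 2.79, 3.14, 3.14, 3.14, 3.14, 3.14].

### API

Orientations are given as a unit quaternion [x, y, z, w].
In Python, from bench import ctrl gives the robot as it stands. Calls block until the motion is done:
- ctrl.move_ptp(position, orientation): joint-space move of the TCP to a pose.
- ctrl.movel(position, orientation=None, speed=0.15): straight line of the TCP; orientation=None keeps the orientation; speed is the mean speed in m/s.
- ctrl.move_j(angles): joint-space move.
- ctrl.move_gripper(opening, effort=None): finger opening in m; effort is the grip in N (None keeps the last); returns when the fingers have stopped.
- ctrl.pause(seconds).
- ctrl.inverse_kinematics(position, orientation): joint angles nearest the present ones, or None.
- ctrl.read_camera(name): name is "scene" or "top"; returns (picture, depth): 384x512x3 uint8, red, green, blue; 384x512 float32, m along the optical axis (not along the pixel's ray), 0 where there is no reading.
- ctrl.camera_params(name): a dict with "K" (3x3 intrinsics, pixels), "camera_from_world" (4x4, takes a point from world to camera coordinates). Camera axes: x right, y down, z forward; pixel columns grow to the right and rows downward; lengths in m; the calibration is good to about 2 mm. A picture is of the moment at which its call begins. camera_params takes no time and is no camera call.
A pose or a line that the arm cannot do raises ctrl.MotionError and nothing moves.
- ctrl.sign_off(): hands the job in; it is judged then, once.
Trained networks look in the newest picture that a camera, given by its name, has taken for a name from the list of things; names that differ only in an ending like _2 or _b are one class to them, and where a whole thing is asked for, a point or a joint stands for the part that bears it (a point fixed in the world has none). Each returns a list of dicts, best first, with "score" (0 to 1); they miss things now and then, are a little off and sometimes report something else, mostly with a low value. They report only what shows in the picture. A call takes as long as a camera call.
- ctrl.look_for(camera, name): "rect" ([left, top, right, bottom] in pixels, round what is visible of it).
- ctrl.outline_of(camera, name): "region" (384x512 bool, what is visible of it) and "rect" ([left, top, right, bottom] in pixels, round what is visible of it).
Readings, each from a call of its own:
- ctrl.read_time_s(): time.
- ctrl.read_qpos(): joint angles.
- ctrl.read_joint_vel(): joint speeds.
- ctrl.read_effort(): joint torques, N m.
- ctrl.read_eef_pos(): TCP position.
- ctrl.read_tcp_rot(): TCP orientation.
- ctrl.read_ft_force(): force on the tool from outside, world axes, zero at the start.
- ctrl.read_ft_torque(): the same for the moment, N m.
- ctrl.read_finger_gap(): finger opening in m.
- ctrl.read_grasp_force(): force on a finger pad.
Only numpy, scipy, OpenCV 4.12 (cv2) and the standard library are available. Lean on these libraries where they do the work, as an engineer would, in place of code of your own. Each camera call takes 0.05 s, during which the arm holds its last target. There are 200 camera calls.

## Working session

There is one attempt and no reset: what is moved stays moved. The work goes in short steps, each a Python script; the robot and the scene stay as the last script left them, time stands still between calls to the robot, and variables do not carry over. Pictures are saved under pics/ and viewed, at most 14 in all, crops included, and the job is handed in when it is done.

```bash
mkdir -p pics; ls
python3 - <<'E'
from bench import ctrl
import cv2,numpy as np
for c in ("scene","top"):
    im,d=ctrl.read_camera(c); cv2.imwrite(f"pics/{c}0.png",im[:,:,::-1]); np.savez(f"{c}0.npz",im=im,d=d)
    p=ctrl.camera_params(c); print(c,p["K"],np.round(p["camera_from_world"],4), (d==0).mean())
    for n in "polish_tray solder_tray blue_bottle red_bottle grey_chuck cream_chuck lighter white_cap_bottle ring_box".split():
        print(n,[(np.round(r["rect"]).astype(int).tolist(),round(r["score"],2)) for r in ctrl.look_for(c,n)[:3]])
print(ctrl.read_time_s(),ctrl.read_tcp_rot())
E
```

```text
bench.py
pics
scene [[449.43957353   0.         260.90454635]
 [  0.         449.43957353 190.47648199]
 [  0.           0.           1.        ]] [[-0.6202 -0.7844  0.0105  0.3494]
 [-0.3837  0.2917 -0.8762  0.2112]
 [ 0.6842 -0.5474 -0.4818  0.7635]
 [ 0.      0.      0.      1.    ]] 0.004069010416666667
polish_tray [([121, 196, 172, 254], 0.87)]
solder_tray [([180, 198, 233, 240], 0.69)]
blue_bottle [([312, 164, 329, 193], 0.68)]
red_bottle [([294, 175, 307, 209], 0.57)]
grey_chuck [([248, 209, 271, 212], 0.49)]
cream_chuck [([274, 186, 295, 191], 0.63), ([121, 197, 171, 256], 0.26)]
lighter [([119, 197, 172, 254], 0.44), ([230, 186, 253, 202], 0.42), ([181, 200, 233, 240], 0.3)]
white_cap_bottle [([343, 168, 364, 194], 0.55), ([179, 199, 233, 239], 0.19)]
ring_box [([258, 215, 280, 240], 0.6)]
top [[404.95541799   0.         258.65353936]
 [  0.         404.95541799 190.04292788]
 [  0.           0.           1.        ]] [[ 0.012  -0.9996  0.0249  0.0363]
 [-0.9976 -0.0137 -0.0678  0.5079]
 [ 0.0681 -0.024  -0.9974  0.8821]
 [ 0.      0.      0.      1.    ]] 0.0037129720052083335
polish_tray []
solder_tray [([152, 157, 225, 224], 0.81)]
blue_bottle [([319, 198, 341, 215], 0.78), ([98, 114, 184, 205], 0.72)]
red_bottle [([279, 220, 295, 234], 0.68)]
grey_chuck [([231, 196, 254, 215], 0.44)]
cream_chuck [([284, 183, 303, 195], 0.42)]
lighter [([249, 145, 260, 183], 0.6), ([101, 114, 180, 203], 0.16)]
white_cap_bottle [([352, 223, 375, 240], 0.61)]
ring_box [([219, 230, 235, 254], 0.9)]
1.0 [ 1.72537232e-01  9.85002997e-01  6.94443054e-06 -1.42804137e-05]
```

Run:
```python
import cv2
a=cv2.imread("pics/top0.png"); cv2.imwrite("pics/top0z.png",cv2.resize(a[90:290,80:400],None,fx=2.5,fy=2.5,interpolation=cv2.INTER_CUBIC))
a=cv2.imread("pics/scene0.png"); cv2.imwrite("pics/scene0z.png",cv2.resize(a[80:300,90:410],None,fx=2.5,fy=2.5,interpolation=cv2.INTER_CUBIC))
```

```text
(no output)
```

View pics/top0z.png

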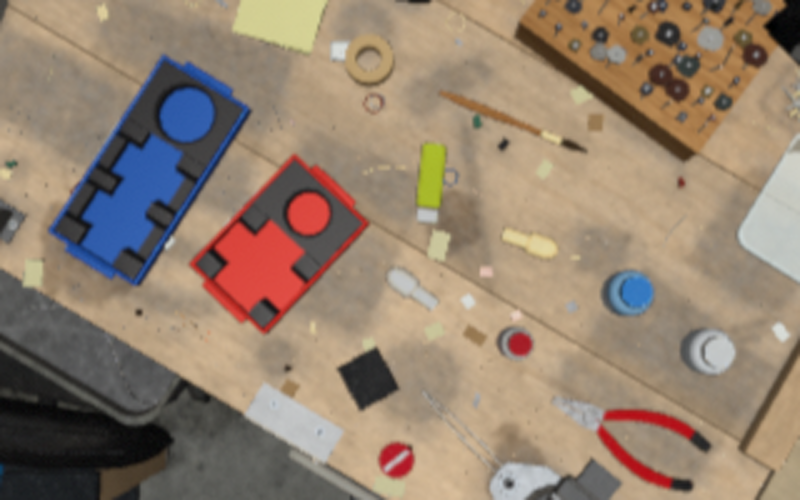

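View pics/scene0z.png

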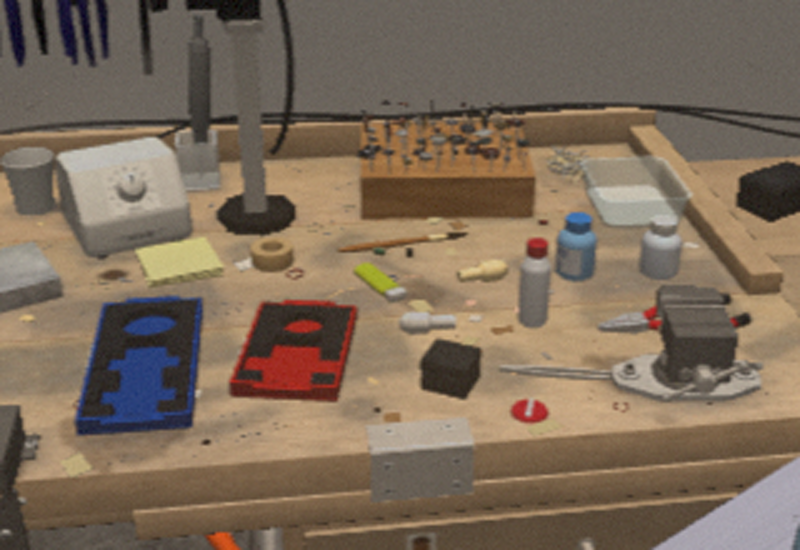

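```bash
cat > h.py <<'E'
import numpy as np,cv2
from bench import ctrl
def cam(c):
    p=ctrl.camera_params(c); return np.array(p["K"]),np.array(p["camera_from_world"])
def cloud(c,d):
    K,T=cam(c); v,u=np.mgrid[:384,:512]
    P=np.stack([(u-K[0,2])/K[0,0]*d,(v-K[1,2])/K[1,1]*d,d],-1)
    return (P-T[:3,3])@T[:3,:3]          # R^T (P-t)
def onplane(c,uv,z):
    K,T=cam(c); uv=np.atleast_2d(uv).astype(float); R=T[:3,:3]; o=-R.T@T[:3,3]
    r=np.c_[(uv-K[:2,2])/[K[0,0],K[1,1]],np.ones(len(uv))]@R
    return (o+r*((z-o[2])/r[:,2])[:,None])[:,:2]
def tri(uvs):  # {cam:uv} -> point
    A=[]
    for c,(u,v) in uvs.items():
        K,T=cam(c); P=K@T[:3]; A+=[u*P[2]-P[0],v*P[2]-P[1]]
    X=np.linalg.svd(np.array(A)/np.linalg.norm(A,axis=1)[:,None])[2][-1]; return X[:3]/X[3]
def rect(xy):
    c,(w,h),a=cv2.minAreaRect((xy*1000).astype(np.float32)); b=cv2.boxPoints((c,(w,h),a))
    e=b[1]-b[0]; f=b[2]-b[1]; l=e if np.hypot(*e)>np.hypot(*f) else f
    return np.array(c)/1000,max(w,h),min(w,h),np.arctan2(l[1],l[0])%np.pi
E
python3 - <<'E'
from h import *
np.set_printoptions(suppress=True,precision=4)
Z={"blue_bottle":.064,"red_bottle":.085,"grey_chuck":.01,"cream_chuck":.01,"lighter":.006,"white_cap_bottle":.059,"ring_box":.031}
out={}
for c in ("top","scene"):
    im,d=ctrl.read_camera(c); W=cloud(c,d)
    for n in "polish_tray solder_tray blue_bottle red_bottle grey_chuck cream_chuck lighter white_cap_bottle ring_box".split():
        for r in ctrl.outline_of(c,n)[:2]:
            m=r["region"]; out[f"{c}-{n}-{round(r['score'],2)}"]=m; v,u=np.nonzero(m)
            print(c,n,round(r["score"],2),m.sum(),"uv",u.mean().round(1),v.mean().round(1),"z50/95",np.percentile(W[m][:,2],[5,50,95]).round(3),"med xy",np.median(W[m][:,:2],0),"rect",rect(onplane(c,np.c_[u,v],Z.get(n,.016))))
    # sockets by colour
    hsv=cv2.cvtColor(im,cv2.COLOR_RGB2HSV)
    for nm,m in (("blue",cv2.inRange(hsv,(105,150,60),(125,255,255))),("red",cv2.inRange(hsv,(0,170,90),(6,255,255))|cv2.inRange(hsv,(174,170,90),(180,255,255)))):
        m[:, 240:]=0
        k,L,S,C=cv2.connectedComponentsWithStats(m)
        for i in range(1,k):
            if S[i,4]>40:
                v,u=np.nonzero(L==i); print(c,nm,S[i],C[i],"xy z4",onplane(c,C[i],.004),"z",np.median(W[L==i][:,2]),"rect z4",rect(onplane(c,np.c_[u,v],.004)))
np.savez("masks.npz",**out); 
im,d=ctrl.read_camera("top");W=cloud("top",d)
print("bench z",W[250:260,140:150,2].mean(),W[200:210,265:275,2].mean(),W[200:210,265:275,2].std())
E
```

```text
top polish_tray 0.7 3656 uv 139.4 158.7 z50/95 [0.002 0.013 0.018] med xy [0.574 0.309] rect (array([0.5741, 0.3073]), 199.19281005859375, 96.1559829711914, np.float32(2.58427))
top polish_tray 0.62 335 uv 330.5 206.9 z50/95 [0.002 0.047 0.066] med xy [ 0.4707 -0.1105] rect (array([ 0.4718, -0.1176]), 46.06260681152344, 42.33037567138672, np.float32(2.361436))
top solder_tray 0.92 2632 uv 190.9 187.5 z50/95 [0.002 0.013 0.018] med xy [0.5109 0.1934] rect (array([0.5115, 0.1925]), 144.92747497558594, 92.938232421875, np.float32(2.3746994))
top blue_bottle 0.63 331 uv 330.2 207.5 z50/95 [0.002 0.047 0.066] med xy [ 0.4703 -0.1092] rect (array([ 0.4696, -0.1074]), 43.6368522644043, 40.45090103149414, np.float32(1.8967727))
top red_bottle 0.65 142 uv 285.4 227.9 z50/95 [0.033 0.083 0.087] med xy [ 0.4259 -0.0121] rect (array([ 0.4259, -0.0113]), 26.603012084960938, 24.398902893066406, np.float32(1.5817887))
top grey_chuck 0.46 349 uv 226.1 241.9 z50/95 [0.028 0.032 0.034] med xy [0.3931 0.1122] rect (array([0.3917, 0.1125]), 42.52119064331055, 41.31911087036133, np.float32(0.48264644))
t
[... 4098 characters left out ...]
4, 79.72212982177734, np.float32(2.6904328))
scene blue [168 303  14  19 116] [174.0431 311.9052] xy z4 [[0.3053 0.3905]] z -0.17479727812730084 rect z4 (array([0.3054, 0.3908]), 49.06441116333008, 10.880657196044922, np.float32(2.9946203))
scene red [182 203  50  34 565] [207.2619 226.2655] xy z4 [[0.493  0.2057]] z 0.004735854766521459 rect z4 (array([0.5208, 0.1856]), 141.186279296875, 92.4669418334961, np.float32(2.4016871))
scene red [204 208  15   5  54] [211.037  210.1852] xy z4 [[0.5452 0.1623]] z 0.003972625042457047 rect z4 (array([0.5459, 0.1617]), 32.11346435546875, 17.913257598876953, np.float32(0.91882086))
bench z -0.6145307135784267 -6.574827209811752e-05 0.002112426388166079
```

```bash
cat > meas.py <<'E'
from h import *
from scipy.optimize import differential_evolution
from scipy.ndimage import median_filter
def clouds(n=5):
    out={}
    for c in ("top","scene"):
        L=[ctrl.read_camera(c) for _ in range(n)]; d=np.array([x[1] for x in L]); d[d==0]=np.nan
        with np.errstate(all='ignore'): d=np.nanmedian(d,0)
        out[c]=(L[-1][0],cloud(c,np.nan_to_num(d)))
    return out
def fit_tray(P,kind,x0):
    P=P[(np.hypot(*(P[:,:2]-x0[:2]).T)<.15)&(np.abs(P[:,2])<.04)]
    hi=(P[:,2]>.010)*2.-1
    hx,hy=.046,{'p':.094,'s':.068}[kind]
    def model(q):
        c,s=np.cos(q[2]),np.sin(q[2]); d=P[:,:2]-q[:2]; x=c*d[:,0]+s*d[:,1]; y=-s*d[:,0]+c*d[:,1]
        m=(abs(x)<hx)&(abs(y)<hy)
        if kind=='p':
            low=np.hypot(x,y-.059)<.025
            for cy in(-.054,-.004): low|=(abs(x)<.031)&(abs(y-cy)<.017)
            low|=(abs(x)<.018)&(y>-.09)&(y<.028)
        else:
            low=(np.hypot(x,y-.037)<.019)|((abs(x)<.042)&(abs(y+.027)<.0185))|((abs(x)<.022)&(y>-.064)&(y<.010))
        w=~((abs(y)>hy)&(abs(y)<hy+.012))
        return np.where(m&~low,1.,-1.),w
    def f(q): m,w=model(q); return -np.sum(m*hi*w)/np.sum(w)
    r=differential_evolution(f,[(x0[0]-.015,x0[0]+.015),(x0[1]-.015,x0[1]+.015),(x0[2]-.1,x0[2]+.1)],seed=1,popsize=25,tol=1e-6,maxiter=150)
    return r.x,r.fun
E
python3 - <<'E'
from meas import *
np.set_printoptions(suppress=True,precision=4)
C=clouds()
for k,x0 in(("p",(.576,.309,2.584-np.pi/2-np.pi)),("s",(.513,.1925,2.40-np.pi/2-np.pi))):
    for c in("top","scene"): print(k,c,*fit_tray(C[c][1].reshape(-1,3),k,np.array(x0)))
for n,c0,R,zmin in (("grey",(.485,.07),.05,.006),("cream",(.516,-.0315),.05,.006),("lighter",(.567,.058),.05,.006),("blue",(.47,-.108),.03,.057),("red",(.424,-.011),.03,.078),("white",(.42,-.177),.03,.052),("ring",(.393,.112),.04,.022)):
    A=[]
    for c in("top","scene"):
        P=C[c][1].reshape(-1,3); P=P[(np.hypot(*(P[:,:2]-c0).T)<R)&(P[:,2]>zmin)&(P[:,2]<.1)]; A.append(P)
        print(n,c,len(P),"mean",P.mean(0),"zmax",np.percentile(P[:,2],95),"rect",*rect(P[:,:2]))
    print("   both",*rect(np.vstack(A)[:,:2]))
# colour-based chuck/lighter check in top image
E
```

```text
p top [ 0.5759  0.3093 -2.1098] -0.8337613822087322
p scene [ 0.5767  0.3083 -2.105 ] -0.8154349741911117
s top [ 0.5116  0.1929 -2.3036] -0.7580670303975059
s scene [ 0.5129  0.1915 -2.3009] -0.6900584795321637
grey top 183 mean [0.4768 0.0751 0.0169] zmax 0.021580811693330697 rect [0.4959 0.0623] 70.77098846435547 51.563602447509766 2.66318
grey scene 164 mean [0.474  0.0772 0.014 ] zmax 0.02068648257084937 rect [0.4932 0.0763] 81.84410095214844 43.225284576416016 0.032818083
   both [0.4956 0.0625] 71.38948059082031 51.75133514404297 2.6596816
cream top 166 mean [ 0.5144 -0.0313  0.0177] zmax 0.021423398717215342 rect [ 0.515  -0.0304] 51.51112747192383 19.67875862121582 1.2629067
cream scene 123 mean [ 0.5109 -0.0285  0.0145] zmax 0.020637576596342022 rect [ 0.5128 -0.0291] 51.53276062011719 16.742931365966797 1.2701845
   both [ 0.5146 -0.0299] 52.07010269165039 20.585948944091797 1.2792455
lighter top 306 mean [0.5686 0.059  0.011 ] zmax 0.013164413907355586 rect [0.5681 0.0591] 71.68164825439453 22.874332427978516 3.0558038
lighter scene 144 mean [0.5649 0.0624 0.0103] zmax 0.
[... 846 characters left out ...]
4642098
white top 132 mean [ 0.4209 -0.1858  0.0593] zmax 0.060783923360241104 rect [ 0.4208 -0.186 ] 24.784456253051758 24.41596031188965 2.4046106
white scene 67 mean [ 0.4184 -0.1837  0.0579] zmax 0.060077490204728114 rect [ 0.4213 -0.1856] 25.638975143432617 25.411041259765625 3.0887423
   both [ 0.4202 -0.1862] 26.0745906829834 25.227764129638672 2.4442744
ring top 363 mean [0.394  0.1111 0.0316] zmax 0.03295124086611092 rect [0.3938 0.1113] 42.760498046875 39.07496643066406 0.5186019
ring scene 278 mean [0.3892 0.1146 0.0299] zmax 0.03205940329058562 rect [0.3927 0.1114] 42.61446762084961 39.74886703491211 0.5257152
   both [0.3932 0.1116] 43.53211212158203 40.09663009643555 0.51967156
```

```bash
cat > rob.py <<'E'
from meas import *
from scipy.spatial.transform import Rotation as Rn
TR={'p':(np.array([.5762,.3089]),-2.108),'s':(np.array([.5122,.1923]),-2.302)}
def tray(k,x,y):
    o,a=TR[k]; return o+np.array([np.cos(a)*x-np.sin(a)*y,np.sin(a)*x+np.cos(a)*y])
def quat(a):
    y=np.array([np.cos(a),np.sin(a),0]); z=np.array([0,0,-1.]); return Rn.from_matrix(np.c_[np.cross(y,z),y,z]).as_quat()
def best(xy,z,angs,zs=.2):
    """feasible closing direction nearest the present joints, at both heights"""
    q0=np.array(ctrl.read_qpos()); c=[]
    for a in angs:
        for b in(a,a+np.pi):
            js=[ctrl.inverse_kinematics([*xy,h],quat(b)) for h in(zs,z)]
            if all(j is not None for j in js): c.append((np.abs(np.array(js[0])-q0).max()+.3*abs(js[1][6]),b))
    return min(c)[1]
def lines(xy,z,q,slow=.06):
    ctrl.movel([*xy,z+.03],q,speed=.2); ctrl.movel([*xy,z],q,speed=slow)
def pick(xy,z,angs,op,effort,zs=.2):
    q=quat(best(xy,z,angs,zs)); ctrl.move_gripper(op); ctrl.move_ptp([*xy,zs],q); lines(xy,z,q)
    print("pre-grip F",np.round(ctrl.read_ft_force(),1)); ctrl.move_gripper(0.0,effort)
    print("gap",round(ctrl.read_finger_gap(),4),"force",round(float(ctrl.read_grasp_force()),1))
    ctrl.movel([*xy,zs],q,speed=.2); print("gap lifted",round(ctrl.read_finger_gap(),4))
def place(xy,z,angs,op,zs=.2):
    q=quat(best(xy,z,angs,zs)); ctrl.move_ptp([*xy,zs],q); lines(xy,z,q,.04)
    print("place F",np.round(ctrl.read_ft_force(),1),"gap",round(ctrl.read_finger_gap(),4),"at",np.round(ctrl.read_eef_pos(),4))
    ctrl.move_gripper(op); ctrl.pause(.2); ctrl.movel([*xy,zs],q,speed=.2); print("t",ctrl.read_time_s())
E
python3 - <<'E'
from rob import *
np.set_printoptions(suppress=True,precision=4)
C=clouds(3)
for n,c0,R in (("grey",(.474,.076),.034),("cream",(.5146,-.03),.034),("lighter",(.568,.0592),.045)):
    for c in("top","scene"):
        P=C[c][1].reshape(-1,3); P=P[(np.hypot(*(P[:,:2]-c0).T)<R)&(P[:,2]>.007)&(P[:,2]<.1)][:,:2]
        e=np.linalg.eigh(np.cov((P-P.mean(0)).T))[1][:,1]; print(n,c,len(P),P.mean(0),"pca",np.arctan2(e[1],e[0])%np.pi,"rect",*rect(P))
for k,x,y in(("p",0,-.054),("p",0,-.004),("p",0,.059),("s",0,-.027),("s",0,.037)): print(k,tray(k,x,y),np.linalg.norm(tray(k,x,y)))
E
```

```text
grey top 174 [0.4739 0.0757] pca 0.9571064222978207 rect [0.4727 0.0744] 51.014469146728516 20.851970672607422 0.9390563
grey scene 145 [0.4698 0.0787] pca 1.0092112577741972 rect [0.4697 0.0764] 50.93948745727539 17.15691375732422 1.0393325
cream top 166 [ 0.5144 -0.0313] pca 1.2430832103392238 rect [ 0.5152 -0.0304] 51.56919860839844 19.714365005493164 1.2483855
cream scene 118 [ 0.511  -0.0286] pca 1.1655983112733002 rect [ 0.5131 -0.0284] 51.32979202270508 16.601268768310547 1.0626985
lighter top 296 [0.5687 0.0588] pca 3.049274915145617 rect [0.5682 0.0589] 71.44671630859375 22.38772964477539 3.0459032
lighter scene 131 [0.5653 0.062 ] pca 3.078915243263323 rect [0.5666 0.0595] 70.70386505126953 22.30278778076172 3.031031
p [0.5298 0.3365] 0.6276540732649339
p [0.5728 0.3109] 0.6517253602829989
p [0.6269 0.2787] 0.6860526913211049
s [0.4921 0.2103] 0.5351662670707249
s [0.5397 0.1676] 0.5651623098169057
```

Run:
```python
from rob import *
pick((.4727,.0745),.016,[.95+np.pi/2],.045,40)
place(tray('p',0,-.054),.0205,[TR['p'][1]+np.pi/2],.032)
im,d=ctrl.read_camera("top"); cv2.imwrite("pics/a.png",cv2.resize(im[90:290,80:400,::-1],None,fx=2.5,fy=2.5))
```

```text
pre-grip F [0.2 0.7 0.7]
gap 0.0205 force 39.6
gap lifted 0.0199
place F [-2.9 -0.6  4.5] gap 0.0199 at [0.5291 0.3361 0.0205]
t 12.7917
```

View pics/a.png

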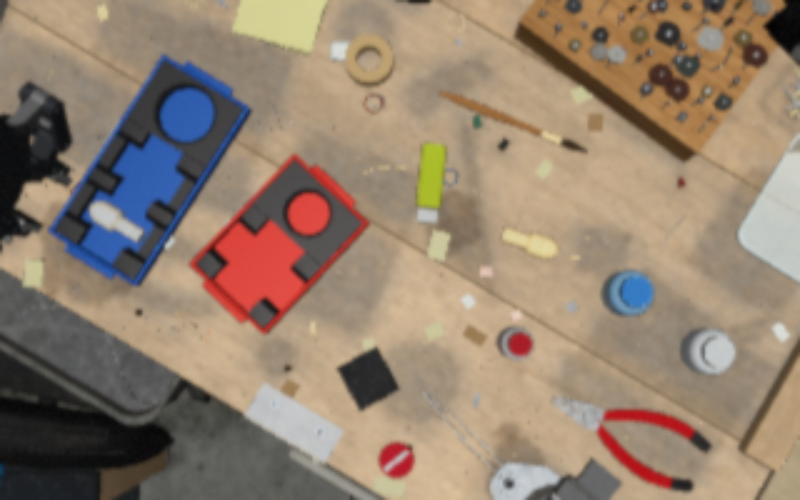

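The grey chuck lies in the near cradle of the blue tray (crop pixel about 117,220); the other things are undisturbed. Next are the cream chuck and the lighter.

Run:
```python
from rob import *
pick((.515,-.0303),.016,[1.24+np.pi/2],.045,40)
place(tray('p',0,-.004),.0205,[TR['p'][1]+np.pi/2],.028)
pick((.568,.059),.014,[3.05+np.pi/2],.045,40)
place(tray('s',0,-.027),.0185,[TR['s'][1]+np.pi/2],.04)
im,d=ctrl.read_camera("top"); cv2.imwrite("pics/b.png",cv2.resize(im[90:290,80:400,::-1],None,fx=2.5,fy=2.5))
```

```text
pre-grip F [ 0.2 -0.9  0.3]
gap 0.0202 force 39.7
gap lifted 0.0201
place F [-2.9 -1.2  5. ] gap 0.0202 at [0.5721 0.3106 0.0205]
t 22.0667
pre-grip F [-0.4  0.9 -0.2]
gap 0.0205 force 39.3
gap lifted 0.0204
place F [-2.7  0.1  5. ] gap 0.0209 at [0.4914 0.2101 0.0185]
t 30.4833
```

View pics/b.png

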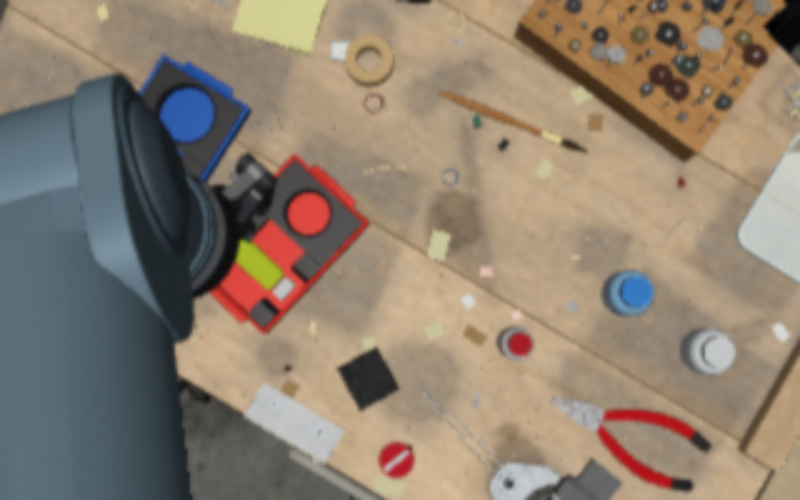

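The lighter lies in the red cradle (crop pixel about 262,268). Next are the bottles.

Run:
```python
from rob import *
pick((.471,-.1152),.036,[-.62,-.3,-.9],.07,25)
place(tray('p',0,.059),.0405,[TR['p'][1],TR['p'][1]-.4,TR['p'][1]+.4],.06)
pick((.4262,-.0150),.050,np.linspace(0,np.pi,7)[:-1],.06,25)
place(tray('s',0,.037),.0545,[TR['s'][1],TR['s'][1]-.4,TR['s'][1]+.4],.048)
ctrl.move_ptp([.45,-.2,.3],quat(best((.45,-.2),.3,[0,1,2],.3)))
for c in("top","scene"):
    im,d=ctrl.read_camera(c); cv2.imwrite(f"pics/c{c}.png",cv2.resize(im[90:290,80:400,::-1],None,fx=2.5,fy=2.5))
```

```text
pre-grip F [-0.1 -1.  -0.1]
gap 0.0384 force 25.1
gap lifted 0.0385
place F [-4.1 -1.5  5.1] gap 0.0384 at [0.6261 0.2785 0.0406]
t 39.7333
pre-grip F [ 0.5 -0.2 -0.2]
gap 0.0267 force 25.5
gap lifted 0.0268
place F [-2.5 -0.6  3.3] gap 0.0268 at [0.5391 0.1674 0.0545]
t 47.8833
```

View pics/ctop.png

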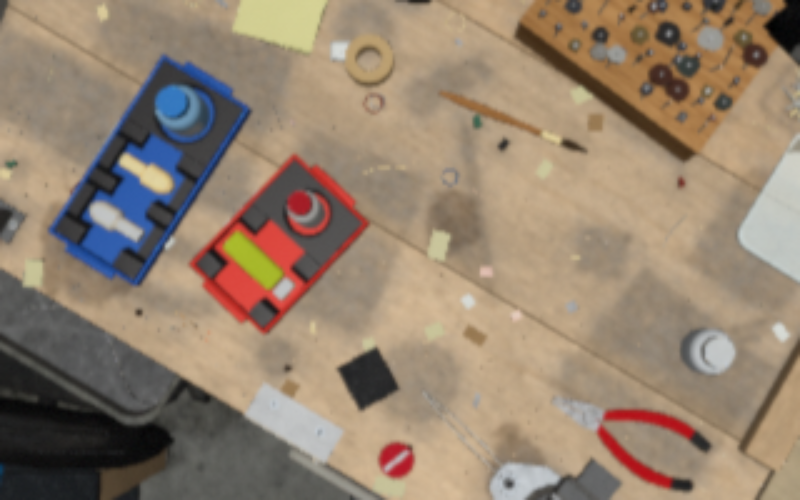

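View pics/cscene.png

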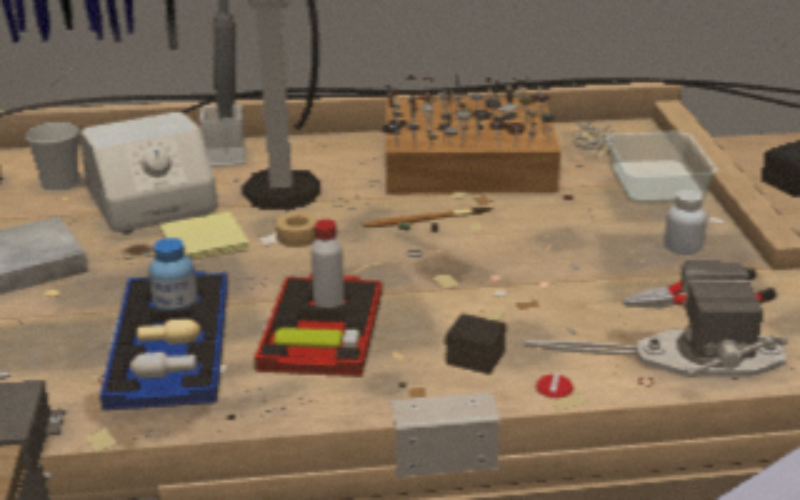

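Both trays look full and both bottles stand upright (caps at crop pixels 175,100 and 302,207 in the top view). I'll check the positions and heights in the tray frames before handing in.

Run:
```python
from rob import *
np.set_printoptions(suppress=True,precision=4)
C=clouds(5)
def loc(k,xy): o,a=TR[k]; d=xy-o; return np.c_[np.cos(a)*d[:,0]+np.sin(a)*d[:,1],-np.sin(a)*d[:,0]+np.cos(a)*d[:,1]]
for n,k,y,lo,top,hx in(("grey",'p',-.054,.012,.025,.03),("cream",'p',-.004,.012,.025,.03),("blue",'p',.059,.058,.068,0),("lighter",'s',-.027,.010,.016,.04),("red",'s',.037,.08,.089,0)):
    for c in("top","scene"):
        im,W=C[c]; P=W.reshape(-1,3); q=loc(k,P[:,:2]); sat=im.reshape(-1,3).max(1)
        m=(P[:,2]>lo)&(P[:,2]<top+.02)&(sat>90)
        m&=(np.hypot(q[:,0],q[:,1]-y)<.03) if hx==0 else ((abs(q[:,0])<hx+.006)&(abs(q[:,1]-y)<.017))
        if n=="lighter": m&=(im.reshape(-1,3)[:,1]>100)
        c_,L,w,a=rect(q[m]); print(n,c,m.sum(),"ctr-goal mm",(c_-[0,y])*1000,"LxW",L,w,"ang",min(a,np.pi-a),"top z",np.percentile(P[m][:,2],[50,90]),"expect",top)
```

```text
grey top 185 ctr-goal mm [3.5775 0.8538] LxW 56.8221321105957 23.626224517822266 ang 0.01959157 top z [0.0213 0.0249] expect 0.025
grey scene 182 ctr-goal mm [ 3.8171 -7.8533] LxW 49.44491195678711 34.215187072753906 ang 0.38911837 top z [0.0199 0.0241] expect 0.025
cream top 187 ctr-goal mm [ 3.8459 -0.9489] LxW 57.227073669433594 23.814950942993164 ang 0.022750199 top z [0.0211 0.0248] expect 0.025
cream scene 163 ctr-goal mm [ 4.5687 -4.6972] LxW 55.48016357421875 14.265263557434082 ang 0.0045758174 top z [0.0194 0.0241] expect 0.025
blue top 142 ctr-goal mm [ 1.4728 -0.5608] LxW 25.698041915893555 24.729585647583008 ang 0.5450087 top z [0.0677 0.0687] expect 0.068
blue scene 68 ctr-goal mm [ 1.8981 -1.7815] LxW 24.88518524169922 23.617155075073242 ang 1.2370603 top z [0.0674 0.0682] expect 0.068
lighter top 314 ctr-goal mm [-4.4827 -0.2984] LxW 81.62333679199219 22.434467315673828 ang 0.004187107 top z [0.0153 0.0167] expect 0.016
lighter scene 200 ctr-goal mm [-4.6431  0.427 ] LxW 82.58594512939453 26.82638931274414 ang 0.008871794 top z [0.015  0.0162] expect 0.016
red top 80 ctr-goal mm [1.439  0.4996] LxW 19.20650863647461 17.369417190551758 ang 0.037143946 top z [0.0895 0.0906] expect 0.089
red scene 50 ctr-goal mm [ 0.8802 -2.3779] LxW 18.263134002685547 15.954383850097656 ang 0.041876685 top z [0.0889 0.0899] expect 0.089
```

```bash
python3 -c "
from bench import ctrl
print(ctrl.sign_off(),ctrl.read_time_s())"
```

```text
the job is handed in; nothing more can be done
the job is handed in; nothing more can be done
```

Both kits are made up and handed in after about 50 s of robot time. In a last camera check, all five pieces measured within about 5 mm of their places and at the right heights, apart from one partly hidden view of the grey chuck (about 8 mm off). The white-capped bottle and ring box were left where they stood.

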